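# Load a board into the burn-in rack

### The arm

A 6-joint arm with a two-finger parallel gripper is mounted at the origin on a cart in front of the work surface, level with it; the furniture and walls round the work are solid. World frame = base frame: x ahead of the robot, y to its left, z up, the work surface at z = 0. Lengths are in m, angles in rad, forces in N, time in s.
With the tool pointing down it reaches from about 0.3 to 0.875 m from the base axis. Payload 4.2 kg.
Tool frame: the origin (TCP) lies on the mounting face of the last link; the fingertips stand 173 mm ahead of it and the grasp point (between the pads) lies 155 mm ahead of it; z points along the fingers, y is the line along which they close (so a half turn about z gives the same grasp; the last joint's range is limited). The gripper opens to 85 mm and grips with 20 to 120 N. Pads are 22 mm wide; open, the fingers measure 114 mm over their backs; the gripper's body (76 mm by 85 mm) begins 54 mm behind the grasp point. The pads swing forward as they close: fully open they stand 13 mm farther back than shut.
Start: joints at [1.092, 0.32, 1.565, -0, 1.257, -0.02], TCP at [0.255, 0.516, 0.405] pointing down, gripper open.
Joint ranges: [-3.11, 3.11], [-0.84, 2.01], [0.21, 2.61], [-1.34, 4.49], [0.05, 2.63], [-2.56, 2.56]. Speed limits (rad/s): [2.57, 2.57, 3.14, 3.14, 3.14, 3.14].

### API

Orientations are given as a 3x3 rotation matrix whose columns are the frame's x, y, z axes.
In Python, from cell import bot gives the robot as it stands.
- The arm moves only by the tool step_arm, never from a script. Its argument "steps" is a list of rows, each a list of 5 numbers: the shift along the tool's x, y, z in cm, then the turn about the tool's z in rad, then the gripper command: -1 is fully open, 1 is shut, values between are in proportion. In form: [[dx, dy, dz, turn, jaw], ...]. A call has 1 to 5 rows; each row shifts and turns the commanded pose from where the row before left it, along the tool's axes as they then stand; what a row does not reach is not made up. A row lasts 1/8 s, in which the tool goes at most 62.5 mm and 10.7 degrees, less where a joint would pass 70% of its speed; a pose out of reach is approached as far as the arm can. A call is refused whole if a number of a shift passes 6.25 or a number of a turn 0.188, either way. A call with a gripper value outside its range is refused whole. The fingers move at their own pace and stop on an object; "squeeze" is the grip in N (left out, the last holds). Time passes only in rows, so rows that do not move let the fingers close. It gives the time, the measured TCP pose, the force, the opening and the grip force at its end, in the units of the state.
- bot.read_state(): the state, without advancing time (a new reading comes with each control period).
- bot.grab_frame(name): name is "side" or "top"; returns the picture (480x640x3 uint8, red, green, blue); there is no depth.
- bot.camera_model(name): a dict with "mtx" (3x3 intrinsics, pixels), "rvec" (rotation vector, rad) and "tvec" (3), from world to camera coordinates, as OpenCV has them. Camera axes: x right, y down, z forward; pixel columns grow to the right and rows downward; lengths in m; the calibration is good to about 2 mm. A picture is of the moment at which its call begins. camera_model takes no time and is no camera call.
- bot.hand_in(): hands the job in; it is judged then, once.
The state is a dict: "t": time; "joint_positions": joint angles; "joint_velocities": joint speeds; "tau": joint torques, N m; "eef_pos": TCP position; "tcp_rot": TCP orientation; "contact_force": force on the tool from outside, world axes, zero at the start; "wrist_torque": the same for the moment, N m; "grip_width": finger opening in m; "gripper_force": force on a finger pad.
Only numpy, scipy, OpenCV 4.12 (cv2) and the standard library are available. Lean on these libraries where they do the work, as an engineer would, in place of code of your own. Each camera call takes 0.05 s, during which the arm holds its last target. There are 200 camera calls.

### The job

Lay the power-supply board that lies by itself on the bench, solder side up as it lies, into the nest of the spare carrier tray, then take the tray by its grip and slide it, level, into the rack's one empty bay until it is fully home and the bay's spring catch has come up in front of it. Do not drop the board into the tray or tip it out, and leave the trays already in the rack and the other things on the bench where they are.

Things in the scene. Friction and masses are not known exactly. Their poses are not given: they have to be found in the camera images.
- board: The loose power-supply board, green circuit side up, standing on its components: 40 (x) x 104 (y) x 23 mm, 45 g. Origin: centre of its underside; y along its length, z up. The circuit plate is the top 2 mm (z 21 to 23) and overhangs the components by 3 mm or more at the long edges: grip it there, across x, at mid-length.
- tray: The spare carrier tray, empty on the bench: black plate 118 (x, -59 to +59 mm) x 72 (y) x 4 mm, 130 g. Origin: centre of the plate's underside; z up; +x is the end that enters the rack first (bevelled corners). An aluminium front plate, 62 mm wide and up to z = 28 mm, closes the -x end; the grip stands out from it.
- tray_nest (a point): Where the board's origin belongs: [0, 0, 4] mm of the tray, on its floor. The nest is 110 (x) x 46 (y) mm; its rails are 3 mm thick, up to z = 11 mm of the tray, with a 49 mm gap at mid-length of each long side for fingers. The board lies lengthwise along the tray's x, either way round.
- tray_grip (a point): Point to hold on the tray's grip, at [-85, 0, 30] mm of the tray. The grip is an upright grey fin 13 mm thick (y), from x = -58.5 to -104.5 mm and from z = 1 to 42 mm; pinch it from above across y.
- rack: The burn-in rack, fixed on the bench: base 150 (x) x 264 (y) mm, 56 mm high. Origin: centre of its underside; three open bays face -x. Bay floor at z = 12 mm, reaching forward as an open apron to x = -75 mm (sloped edge to -85). The 6 mm partitions have rounded noses from x = -48.5 mm and stand at y = -123, -41, 41, 123 mm (bays 76 mm wide). Rear panel, the end stop: x = 68 mm.
- rack_mouth (a point): Middle bay's mouth, on its floor: [-48.5, 0, 12] mm of the rack. In every bay guide lips run along both sides, 6 mm in from the partitions, their underside 7 mm above the floor and flared at the mouth, so a tray's 4 mm plate only goes in by sliding along the floor from the apron. Steel straps across the top at z = 53 to 56 mm.
- bay_l (a point): Left bay (+y side of the rack): where a tray's origin stands when the tray is fully home, [9, 82, 12] mm of the rack. One of the three bays is empty; which one changes from start to start.
- bay_m (a point): Middle bay: the same point, at [9, 0, 12] mm of the rack.
- bay_r (a point): Right bay (-y side): the same point, at [9, -82, 12] mm of the rack.
- catch_l (a joint): Left bay's spring catch: a steel leaf 10 mm wide on the apron, 28.5 mm to +y of the bay's middle, hinged at its front. 0 = up, as it also is in an empty bay (tip 5 mm above the floor, 2.5 mm in front of a tray that is home); about 0.2 rad = pressed flat. The entering tray presses it down; it springs up once the tray's plate has passed.
- catch_m (a joint): Spring catch of the middle bay, the same.
- catch_r (a joint): Spring catch of the right bay, the same.
- tray_in_1: One of the two loaded trays already in the rack, of the same shape as the spare tray and fully home in its bay, its grip standing out in front. Same origin and axes.
- tray_in_2: The other loaded tray already in the rack.
- marker: Marker pen lying on the bench, 135 mm long; origin: centre of its underside. Bystander.
- coil: Small yellow and black transformer, 36x34x25 mm; origin: centre of its underside. Bystander.
- tape: Roll of black tape lying flat, 58 mm across, 19 mm high; origin: centre of its underside. Bystander.

How it is judged:
By the outcome, as a careful person would: the job done as asked, in the order asked, and still so for the second after the job is handed in, with the robot touching nothing.
It also fails if it takes over 58 s, if anything falls off the work surface, if the arm or the gripper's body presses on something with over 40 N, if the wrist force passes 120 N, or if a joint passes its speed limit or range.

## Working session

There is one attempt and no reset: what is moved stays moved. The work goes in short steps, Python scripts to look and compute and a tool call to move; the robot and the scene stay as the last step left them, time stands still between calls to the robot, and variables do not carry over. Pictures are saved under pics/ and viewed, at most 10 in all, crops included, and the job is handed in when it is done.

Besides the shell and the picture viewer there is one more tool, called as a command line: name --pt "numbers of a row" for each row, then --argument value for the rest. step_arm: Moves the arm, as the interface text tells. Its arguments: {"type":"object","properties":{"steps":{"type":"array","items":{"type":"array","items":{"type":"number"}}},"squeeze":{"type":"number"}},"required":["steps"]}

```bash
mkdir -p pics; ls; python3 - <<'E'
from cell import bot
import cv2,numpy as np
for n in("top","side"):
    f=bot.grab_frame(n); cv2.imwrite(f"pics/{n}0.png",f[:,:,::-1])
    m=bot.camera_model(n); R=cv2.Rodrigues(np.array(m["rvec"]))[0]
    print(n,np.round(m["mtx"],1).tolist(),np.round(R,3).tolist(),np.round(-R.T@np.array(m["tvec"]).ravel(),3))
s=bot.read_state();print(s["t"],s["eef_pos"],np.round(s["tcp_rot"],3).tolist(),s["grip_width"])
E
```

```text
pics
top [[463.6, 0.0, 315.8], [0.0, 463.6, 243.9], [0.0, 0.0, 1.0]] [[0.004, -1.0, -0.003], [-0.993, -0.003, -0.114], [0.114, 0.004, -0.993]] [0.396 0.029 1.038]
side [[556.1, 0.0, 316.1], [0.0, 556.1, 236.1], [0.0, 0.0, 1.0]] [[1.0, 0.005, -0.014], [-0.007, -0.687, -0.727], [-0.013, 0.727, -0.687]] [ 0.553 -1.003  1.017]
0.1 [0.25458893 0.51542372 0.40397363] [[-0.897, 0.443, -0.001], [0.443, 0.897, -0.001], [0.0, -0.002, -1.0]] 0.08573335163442547
```

View pics/top0.png

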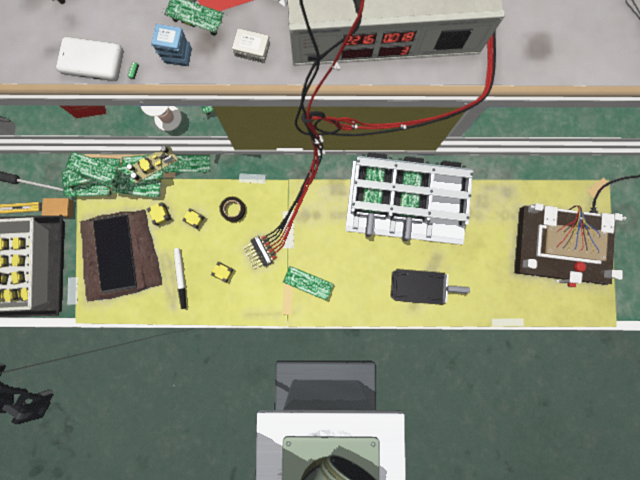

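View pics/side0.png

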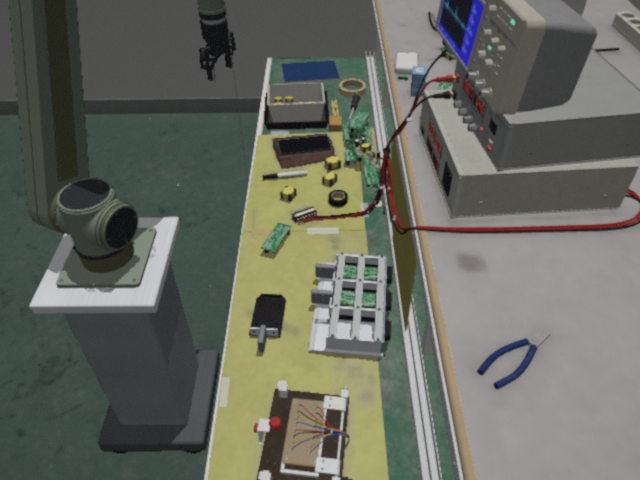

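The top view shows the board at about (309,284). The tray is at (419,287), with its grip to the right at about (458,290). The rack is around (410,198), with loaded left and middle bays (grips at (370,227) and (406,229)), so the right bay is empty. The side view agrees.

```bash
cat > h.py <<'E'
from cell import bot
import cv2,numpy as np
def cam(n):
    m=bot.camera_model(n);R=cv2.Rodrigues(np.array(m["rvec"]))[0];t=np.array(m["tvec"]).ravel()
    return np.array(m["mtx"]),R,t
def ray(n,uv,z):
    K,R,t=cam(n);uv=np.atleast_2d(uv).astype(float)
    d=(R.T@np.linalg.inv(K)@np.c_[uv,np.ones(len(uv))].T).T;c=-R.T@t
    return c+d*((z-c[2])/d[:,2])[:,None]
def proj(n,P):
    K,R,t=cam(n);return cv2.projectPoints(np.atleast_2d(P).astype(float),cv2.Rodrigues(R)[0],t,K,None)[0][:,0]
def rect(n,mask,z,box):
    x0,y0,x1,y1=box;m=np.zeros_like(mask);m[y0:y1,x0:x1]=mask[y0:y1,x0:x1]
    m=cv2.morphologyEx(m,cv2.MORPH_CLOSE,np.ones((3,3),np.uint8))
    c=max(cv2.findContours(m,0,cv2.CHAIN_APPROX_NONE)[0],key=cv2.contourArea)[:,0]
    w=ray(n,c,z)[:,:2]*1000;r=cv2.minAreaRect(w.astype(np.float32));return r,c
E
python3 - <<'E'
from h import *
f=cv2.imread("pics/top0.png");hsv=cv2.cvtColor(f,cv2.COLOR_BGR2HSV)
g=cv2.inRange(hsv,(55,60,40),(95,255,255)); b=cv2.inRange(hsv,(0,0,0),(180,255,60))
print("board top",rect("top",g,.023,(275,255,345,310))[0])
print("tray top",rect("top",b,.006,(380,260,447,310))[0])
s=cv2.imread("pics/side0.png");hs=cv2.cvtColor(s,cv2.COLOR_BGR2HSV)
g=cv2.inRange(hs,(55,60,40),(95,255,255)); b=cv2.inRange(hs,(0,0,0),(180,255,60))
print("board side",rect("side",g,.023,(255,215,295,260))[0])
print("tray side",rect("side",b,.006,(245,285,290,350))[0])
a=cv2.resize(f[145:315,270:490],None,fx=3.6,fy=3.5,interpolation=cv2.INTER_CUBIC);cv2.imwrite("pics/c1.png",a)
a=cv2.resize(s[215:365,235:400],None,fx=4,fy=4,interpolation=cv2.INTER_CUBIC);cv2.imwrite("pics/c2.png",a)
E
```

```text
board top ((427.27178955078125, 50.35972595214844), (104.47148132324219, 37.94935607910156), 67.71495819091797)
tray top ((441.1151428222656, -233.63409423828125), (31.205810546875, 20.104352951049805), 79.00830841064453)
board side ((430.2392883300781, 45.363460540771484), (105.22625732421875, 39.454383850097656), 67.90050506591797)
tray side ((423.8929748535156, -194.86831665039062), (120.17221069335938, 68.46217346191406), 86.29064178466797)
```

View pics/c1.png

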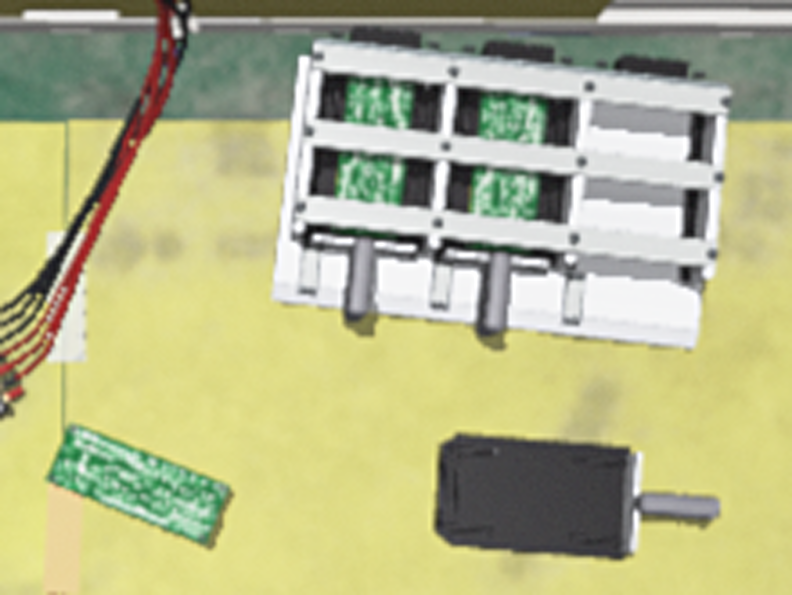

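View pics/c2.png

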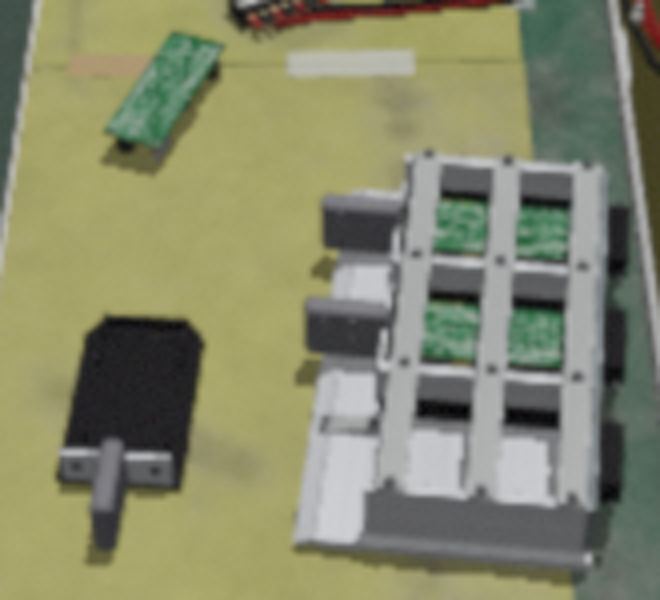

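The crops confirm that the right bay is empty. The rack is turned clockwise by a few degrees, and the tray's grip points to -y.

```bash
python3 - <<'E'
from h import *
f=cv2.imread("pics/top0.png");hsv=cv2.cvtColor(f,cv2.COLOR_BGR2HSV);s=cv2.imread("pics/side0.png");hs=cv2.cvtColor(s,cv2.COLOR_BGR2HSV)
b=cv2.inRange(hsv,(0,0,0),(180,110,95)); 
for box in((380,260,446,310),):
    r,c=rect("top",b,.009,box);print("tray top",r,c.min(0),c.max(0))
fin=cv2.inRange(hsv,(0,0,60),(180,70,170));r,c=rect("top",fin,.042,(449,275,480,305));print("fin",r)
# straps: bright, at z .056 crop points
def cp(l):return np.array(l)/[3.6,3.5]+[270,145]-0.36
L=dict(rearL=(317,41),rearR=(731,90),frontR=(716,256),frontL=(297,224))
for k,v in L.items(): print(k,np.round(ray("top",cp(v),.056)*1000,1)[0])
print("slope L,R",np.round(ray("top",cp([(275,298),(693,346)]),.0)*1000,1).tolist())
print("slope L,R z12",np.round(ray("top",cp([(275,298),(693,346)]),.012)*1000,1).tolist())
def cs(l):return np.array(l)/4+[235,215]-.4
print("side strap corners",np.round(ray("side",cs([(406,157),(604,163),(381,491),(596,503)]),.056)*1000,1).tolist())
print("side apron front R corner",np.round(ray("side",cs([(296,543)]),.003)*1000,1).tolist())
# tray fin tips
print("side fin top rear/front",np.round(ray("side",cs([(112,442),(103,515)]),.042)*1000,1).tolist())
print("side tray plate corners far",np.round(ray("side",cs([(107,318),(187,318),(203,345),(85,345)]),.004)*1000,1).tolist())
E
```

```text
tray top ((420.5768127441406, -191.91653442382812), (115.46768951416016, 69.94380187988281), 85.95252990722656) [391 269] [444 304]
fin ((413.9851989746094, -273.2565612792969), (43.28960418701172, 14.223350524902344), 84.50314331054688)
rearL [701.1 -57.7  56. ]
rearR [ 670.5 -306.8   56. ]
frontR [ 566.3 -294.3   56. ]
frontL [585.4 -45.   56. ]
slope L,R [[547.6, -35.2, 0.0], [517.3, -296.4, 0.0]]
slope L,R z12 [[545.9, -34.4, 12.0], [515.9, -292.6, 12.0]]
side strap corners [[583.6, -50.2, 56.0], [703.2, -56.4, 56.0], [565.0, -297.8, 56.0], [677.5, -306.2, 56.0]]
side apron front R corner [[518.9, -293.3, 3.0]]
side fin top rear/front [[418.7, -254.0, 42.0], [417.5, -302.3, 42.0]]
side tray plate corners far [[403.6, -132.5, 4.0], [451.5, -132.8, 4.0], [462.0, -153.8, 4.0], [392.2, -153.3, 4.0]]
```

step_arm --pt "0 0 0 0.1874 -1" --pt "0 0 0 0.1874 -1" --pt "0 0 0 0.1874 -1" --pt "0 0 0 0.1874 -1" --pt "0 0 0 0.1874 -1"

```text
t: 0.72
eef_pos: [0.2546, 0.5154, 0.4042]
tcp_rot: [[-0.168, 0.986, -0.0], [0.986, 0.168, -0.001], [-0.001, -0.001, -1.0]]
contact_force: [0.5, -1.3, -0.8]
grip_width: 0.0854
gripper_force: 0.0
```

step_arm --pt "0 0 0 0.1874 -1" --pt "0 0 0 0.1874 -1" --pt "0 0 0 0.1874 -1" --pt "-4.07 3.75 0 0 -1" --pt "-4.07 3.75 0 0 -1"

```text
t: 1.35
eef_pos: [0.2935, 0.4109, 0.404]
tcp_rot: [[0.376, 0.927, -0.0], [0.927, -0.376, -0.001], [-0.001, 0.0, -1.0]]
contact_force: [0.8, 0.6, 0.9]
grip_width: 0.0856
gripper_force: 0.0
```

step_arm --pt "-4.07 3.75 0 0 -1" --pt "-4.07 3.75 0 0 -1" --pt "-4.07 3.75 0 0 -1" --pt "-4.07 3.75 0 0 -1" --pt "-4.07 3.75 0 0 -1"

```text
t: 1.98
eef_pos: [0.3903, 0.1509, 0.4046]
tcp_rot: [[0.377, 0.926, 0.0], [0.926, -0.377, 0.0], [0.0, -0.0, -1.0]]
contact_force: [0.6, -0.3, 0.4]
grip_width: 0.0852
gripper_force: 0.0
```

step_arm --pt "-4.07 3.75 0 0 -1" --pt "-4.07 3.75 0 0 -1" --pt "0 0 5 0 -1" --pt "0 0 5 0 -1" --pt "0 0 0 0 -1"

```text
t: 2.6
eef_pos: [0.4274, 0.0486, 0.302]
tcp_rot: [[0.378, 0.926, -0.009], [0.926, -0.378, -0.001], [-0.004, -0.008, -1.0]]
contact_force: [-0.7, -0.5, 0.6]
grip_width: 0.0854
gripper_force: 0.0
```

step_arm --pt "0 0 5 0 -1" --pt "0 0 5 0 -1" --pt "0 0 2.3 0 -1" --pt "0 0 0 0 -1"

```text
t: 3.1
eef_pos: [0.4295, 0.0493, 0.182]
tcp_rot: [[0.377, 0.926, -0.001], [0.926, -0.377, 0.0], [-0.0, -0.001, -1.0]]
contact_force: [-0.3, 0.3, 0.6]
grip_width: 0.0853
gripper_force: 0.0
```

```bash
python3 - <<'E'
from h import *
s=bot.grab_frame("side")[:,:,::-1];cv2.imwrite("pics/c3.png",cv2.resize(s[150:300,200:350],None,fx=4,fy=4,interpolation=cv2.INTER_CUBIC))
E
```

```text
(no output)
```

View pics/c3.png

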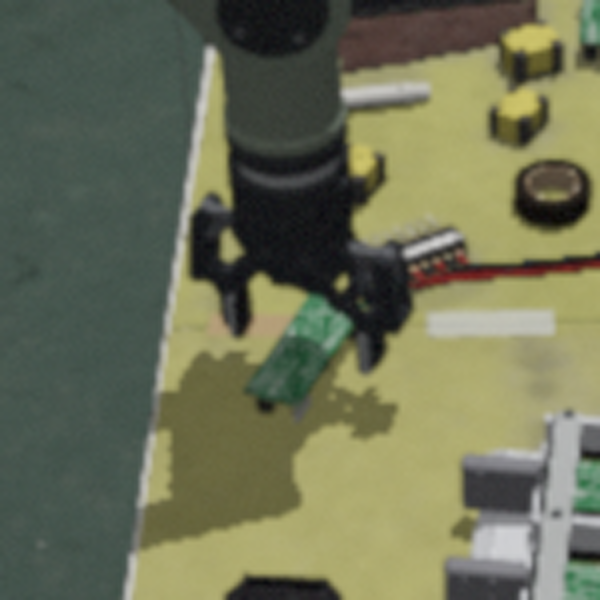

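The fingers straddle the board at (300,350) in the crop, one on each long side. I'll close them gently.

step_arm --pt "0 0 0.2 0 -0.3" --pt "0 0 0 0 0.3" --pt "0 0 0 0 0.3" --pt "0 0 0 0 0.3" --pt "0 0 0 0 0.3" --squeeze 25

```text
t: 3.78
eef_pos: [0.4292, 0.049, 0.1807]
tcp_rot: [[0.378, 0.926, 0.002], [0.926, -0.378, 0.0], [0.001, 0.002, -1.0]]
contact_force: [-0.0, 0.6, 6.0]
grip_width: 0.0389
gripper_force: 24.3
```

step_arm --pt "0 0 -0.5 0 0.3" --pt "0 0 -2.5 0 0.3" --pt "0 0 -4 0 0.3" --pt "0 0 0 0 0.3"

```text
t: 4.28
eef_pos: [0.4298, 0.049, 0.2523]
tcp_rot: [[0.378, 0.926, 0.007], [0.926, -0.378, 0.001], [0.003, 0.006, -1.0]]
contact_force: [-0.8, -0.1, -1.0]
grip_width: 0.0385
gripper_force: 25.4
```

```bash
python3 - <<'E'
from h import *
s=bot.grab_frame("side")[:,:,::-1];cv2.imwrite("pics/c4.png",cv2.resize(s[170:270,240:340],None,fx=5,fy=5,interpolation=cv2.INTER_CUBIC))
st=bot.read_state();print(st["eef_pos"],st["contact_force"],st["grip_width"],st["gripper_force"])
E
```

```text
[0.42901585 0.04894959 0.25081243] [-0.39177123 -0.11558043 -0.08153914] 0.038812105549830764 25.38496345281601
```

View pics/c4.png

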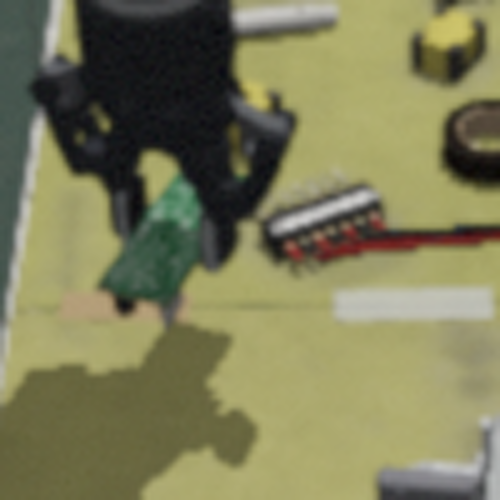

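step_arm --pt "0 0 0 -0.159 0.3" --pt "0 0 0 -0.159 0.3" --pt "-4 0.14 0 0 0.3" --pt "-5 0.17 0 0 0.3" --pt "-5 0.17 0 0 0.3"

```text
t: 4.95
eef_pos: [0.4233, -0.0922, 0.2485]
tcp_rot: [[0.068, 0.998, -0.002], [0.998, -0.068, 0.001], [0.001, -0.002, -1.0]]
contact_force: [0.3, 0.2, -1.1]
grip_width: 0.0388
gripper_force: 25.4
```

step_arm --pt "-5 0.18 0 0 0.3" --pt "-3.2 0.12 0 0 0.3" --pt "-2 0.06 0 0 0.3" --pt "0 0 2 0 0.3" --pt "0 0 0 0 0.3"

```text
t: 5.58
eef_pos: [0.4194, -0.1928, 0.2276]
tcp_rot: [[0.07, 0.998, -0.005], [0.998, -0.07, 0.003], [0.002, -0.005, -1.0]]
contact_force: [-0.2, 0.3, 0.1]
grip_width: 0.039
gripper_force: 25.4
```

```bash
python3 - <<'E'
from h import *
st=bot.read_state();p=np.array(st["eef_pos"]);R=np.array(st["tcp_rot"]);print(p,R.round(3).tolist(),st["contact_force"],st["grip_width"])
zt=p[2]-.1807+.023
s=bot.grab_frame("side")[:,:,::-1].copy();t=bot.grab_frame("top")[:,:,::-1].copy()
cv2.imwrite("pics/s5.png",s);cv2.imwrite("pics/t5.png",t)
gs=lambda i:cv2.inRange(cv2.cvtColor(i,cv2.COLOR_BGR2HSV),(50,50,30),(95,255,255))
for n,i,b in(("top",t,(375,250,450,320)),("side",s,(235,250,300,360))):
    print(n,rect(n,gs(i),zt,b)[0])
a=cv2.resize(s[250:360,225:305],None,fx=5,fy=5,interpolation=cv2.INTER_CUBIC);b=cv2.resize(t[250:320,375:475],None,fx=4,fy=4,interpolation=cv2.INTER_CUBIC)
o=np.zeros((550,800,3),np.uint8);o[:550,:400]=a;o[:280,400:800]=b;cv2.imwrite("pics/c5.png",o)
E
```

```text
[ 0.41938452 -0.19284035  0.22763125] [[0.07, 0.998, -0.005], [0.998, -0.07, 0.003], [0.002, -0.005, -1.0]] [-0.19621427  0.27037322  0.13525393] 0.03899525759481196
top ((418.91473388671875, -162.17897033691406), (47.645328521728516, 43.22903060913086), 89.05300903320312)
side ((417.271728515625, -197.78421020507812), (39.37639236450195, 96.47358703613281), 0.917061448097229)
```

View pics/c5.png

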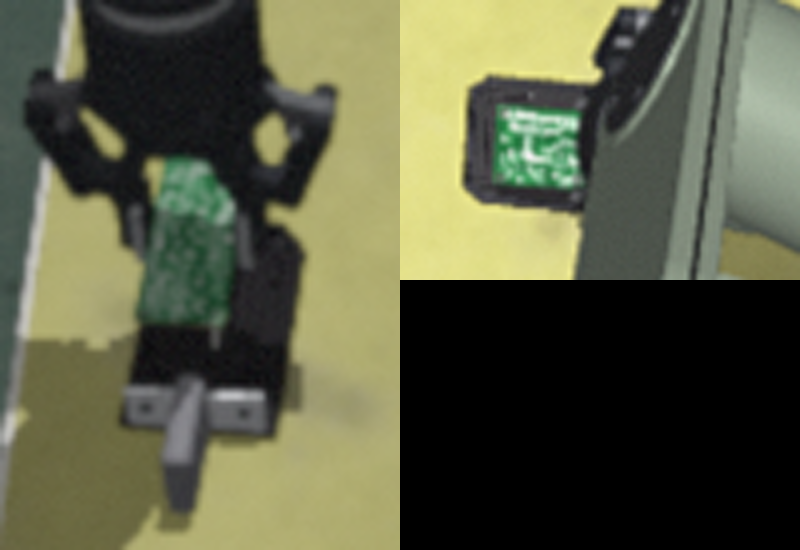

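The side view (left half) shows the held board over the tray, with its near end at crop (183,322) and the front plate's top edge centred at (195,389). In the top view the board's far end sits inside the tray's outline.

```bash
python3 - <<'E'
from h import *
cs=lambda l:np.array(l)/5+[225,250]-.4
ct=lambda l:(np.array(l)-[400,0])/4+[375,250]-.375
a=np.array([.070,.998])
for nm,l,z in(("board near end",[(138,320),(227,324)],.068),("plate top edge",[(126,389),(266,391)],.028),("plate bottom edge",[(121,424),(274,437)],.0)):
    w=ray("side",cs(l),z)[:,:2]*1000;print(nm,w.round(1).tolist(),w.mean(0).round(1),"centre",(w.mean(0)+a*(52 if 'board' in nm else 60)).round(1))
w=ray("top",ct([(497,108),(497,187)]),.070)[:,:2]*1000;print("board far",w.round(1).tolist(),(w.mean(0)-a*52).round(1))
w=ray("top",ct([(465,92),(465,182)]),.004)[:,:2]*1000;print("tray far",w.round(1).tolist(),(w.mean(0)-a*59).round(1))
E
```

```text
board near end [[397.4, -242.8], [436.2, -245.3]] [ 416.8 -244. ] centre [ 420.4 -192.2]
plate top edge [[388.9, -249.4], [450.9, -250.9]] [ 419.9 -250.2] centre [ 424.1 -190.3]
plate bottom edge [[383.8, -247.6], [453.0, -255.1]] [ 418.4 -251.4] centre [ 422.6 -191.5]
board far [[439.2, -140.5], [398.3, -139.8]] [ 415.1 -192.1]
tray far [[451.0, -134.4], [401.2, -133.7]] [ 421.9 -192.9]
```

step_arm --pt "0 0.3 0 0 0.3" --pt "0 0 1.5 0 0.3" --pt "0 0 1.0 0 0.3" --pt "0 0 0.8 0 0.3" --pt "0 0 0 0 0.3"

```text
t: 6.3
eef_pos: [0.4234, -0.1932, 0.1962]
tcp_rot: [[0.069, 0.998, -0.001], [0.998, -0.069, 0.001], [0.001, -0.001, -1.0]]
contact_force: [-0.1, 0.2, -1.0]
grip_width: 0.0385
gripper_force: 25.4
```

```bash
python3 - <<'E'
from h import *
st=bot.read_state();print(st["eef_pos"],st["contact_force"])
s=bot.grab_frame("side")[:,:,::-1].copy();t=bot.grab_frame("top")[:,:,::-1].copy()
a=cv2.resize(s[265:345,240:300],None,fx=7,fy=7,interpolation=cv2.INTER_CUBIC);b=cv2.resize(t[260:315,380:440],None,fx=6,fy=6,interpolation=cv2.INTER_CUBIC)
o=np.zeros((560,790,3),np.uint8);o[:,:420]=a;o[:330,425:785]=b;cv2.imwrite("pics/c6.png",o)
E
```

```text
[ 0.42339158 -0.19316381  0.19624822] [-0.11731547  0.1908053  -1.01164066]
```

View pics/c6.png

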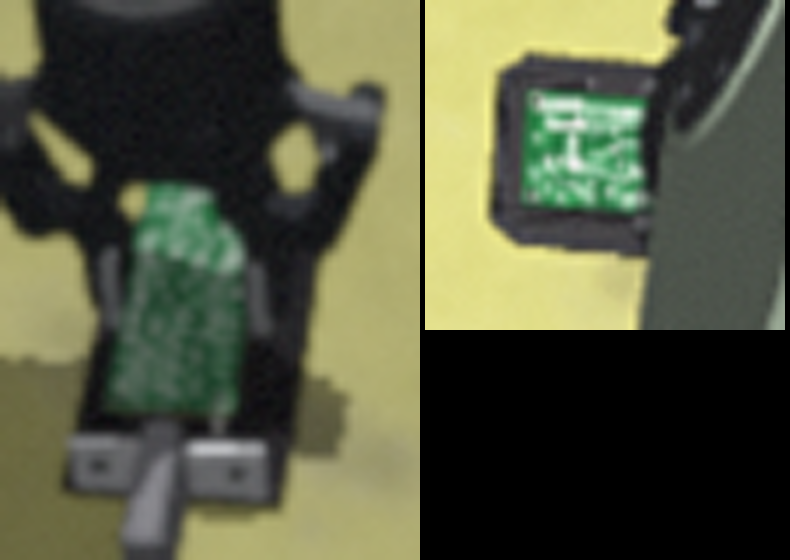

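The board hangs over the nest about centred: its top-view rows 93–210 sit inside the tray's 62–248, and its near end is just inside the front plate. I'll lower it slowly and watch the force.

step_arm --pt "0 -0.05 0.5 0 0.3" --pt "0 0 0.3 0 0.3" --pt "0 0 0.1 0 0.3" --pt "0 0 0 0 0.3"

```text
t: 6.9
eef_pos: [0.423, -0.1933, 0.1876]
tcp_rot: [[0.069, 0.998, -0.0], [0.998, -0.069, 0.0], [0.0, -0.0, -1.0]]
contact_force: [0.4, -0.1, -1.5]
grip_width: 0.039
gripper_force: 25.4
```

step_arm --pt "0 0 0.1 0 0.3" --pt "0 0 0.1 0 0.3" --pt "0 0 0 0 0.3"

```text
t: 7.28
eef_pos: [0.423, -0.1932, 0.1856]
tcp_rot: [[0.069, 0.998, -0.0], [0.998, -0.069, 0.0], [0.0, -0.0, -1.0]]
contact_force: [-0.0, -0.3, -1.2]
grip_width: 0.0388
gripper_force: 25.4
```

step_arm --pt "0 0 0.08 0 0.3" --pt "0 0 0 0 0.3"

```text
t: 7.52
eef_pos: [0.423, -0.1933, 0.1849]
tcp_rot: [[0.069, 0.998, 0.0], [0.998, -0.069, 0.0], [0.0, 0.0, -1.0]]
contact_force: [-0.4, -0.0, -0.5]
grip_width: 0.0392
gripper_force: 25.4
```

step_arm --pt "0 0 0.1 0 0.3" --pt "0 0 0 0 0.3"

```text
t: 7.78
eef_pos: [0.423, -0.1933, 0.1847]
tcp_rot: [[0.069, 0.998, 0.0], [0.998, -0.069, -0.0], [-0.0, 0.0, -1.0]]
contact_force: [-2.3, 0.4, 7.5]
grip_width: 0.0389
gripper_force: 25.9
```

step_arm --pt "0 0 -0.08 0 0.0" --pt "0 0 0 0 -0.4" --pt "0 0 0 0 -0.6" --pt "0 0 0 0 -0.6"

```text
t: 8.28
eef_pos: [0.423, -0.1933, 0.1846]
tcp_rot: [[0.069, 0.998, -0.0], [0.998, -0.069, 0.0], [0.0, -0.0, -1.0]]
contact_force: [-0.3, -0.3, 0.2]
grip_width: 0.0679
gripper_force: 0.0
```

step_arm --pt "0 0 -1 0 -0.6" --pt "0 0 -4 0 -0.8" --pt "0 0 -6 0 -0.8" --pt "-4.2 -0.06 0 0 -0.8" --pt "-4.25 -0.06 0 0 -0.8"

```text
t: 8.9
eef_pos: [0.4159, -0.2781, 0.2966]
tcp_rot: [[0.068, 0.998, 0.003], [0.998, -0.068, -0.002], [-0.002, 0.003, -1.0]]
contact_force: [1.2, 0.2, -0.3]
grip_width: 0.0765
gripper_force: 0.0
```

```bash
python3 - <<'E'
from h import *
st=bot.read_state();p=np.array(st["eef_pos"]);print(p,st["contact_force"],st["grip_width"])
s=bot.grab_frame("side")[:,:,::-1].copy();t=bot.grab_frame("top")[:,:,::-1].copy()
a=cv2.resize(s[255:355,225:300],None,fx=5,fy=5,interpolation=cv2.INTER_CUBIC);b=cv2.resize(t[255:320,375:480],None,fx=4,fy=4,interpolation=cv2.INTER_CUBIC)
o=np.zeros((500,800,3),np.uint8);o[:,:375]=a;o[:260,380:800]=b;cv2.imwrite("pics/c7.png",o)
for n in("side","top"): print(n,proj(n,[[.416,-.2775,.042],[p[0],p[1],.042]]).round(1).tolist())
E
```

```text
[ 0.41594079 -0.27814751  0.2966206 ] [ 1.19472902  0.15405957 -0.34307638] 0.0765332629224274
side [[260.5, 333.9], [260.5, 334.1]]
top [[460.9, 288.3], [461.2, 288.3]]
```

View pics/c7.png

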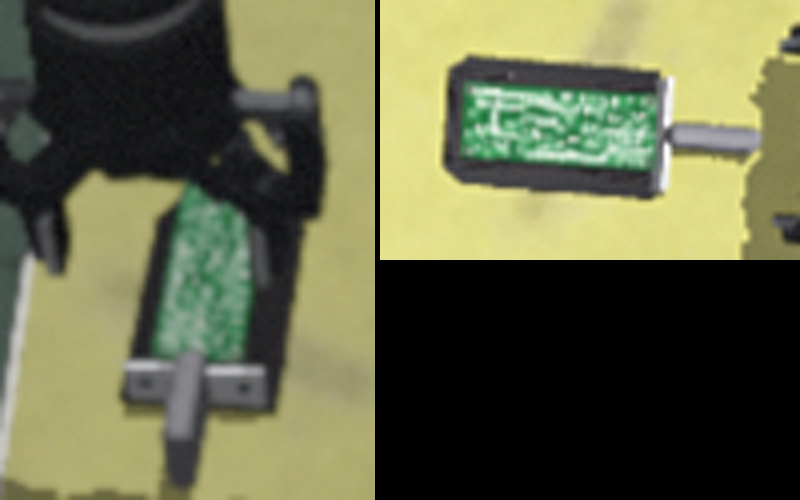

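The board lies flat in the nest, with its rows inside the rails in both views. The fin's centre line is at crop (718,138), where I predicted it. I'll descend onto the fin.

step_arm --pt "0 0 5 0 -0.8" --pt "0 0 4 0 -0.8" --pt "0 0 2 0 -0.8" --pt "0 0 0 0 -0.8"

```text
t: 9.5
eef_pos: [0.4155, -0.2767, 0.1837]
tcp_rot: [[0.069, 0.998, -0.003], [0.998, -0.069, 0.002], [0.002, -0.003, -1.0]]
contact_force: [0.1, -0.3, -0.2]
grip_width: 0.0771
gripper_force: 0.0
```

step_arm --pt "0 0 0 0 0" --pt "0 0 0 0 0.4" --pt "0 0 0 0 0.7" --pt "0 0 0 0 1" --pt "0 0 0 0 1" --squeeze 80

```text
t: 10.12
eef_pos: [0.4162, -0.2775, 0.1855]
tcp_rot: [[0.069, 0.998, 0.001], [0.998, -0.069, -0.0], [-0.0, 0.001, -1.0]]
contact_force: [-1.2, 1.2, 5.3]
grip_width: 0.0117
gripper_force: 77.9
```

step_arm --pt "0 0 -0.5 0 1" --pt "0 0 -1 0 1" --pt "0 0 -1.5 0 1" --pt "0 0 -1 0 1" --pt "0 0 0 0 1"

```text
t: 10.75
eef_pos: [0.4162, -0.2777, 0.2259]
tcp_rot: [[0.069, 0.998, 0.002], [0.998, -0.069, -0.001], [-0.001, 0.002, -1.0]]
contact_force: [0.9, -0.3, -1.9]
grip_width: 0.0116
gripper_force: 77.9
```

step_arm --pt "0.25 -0.8 0 0 1" --pt "0.5 -1.6 0 0 1" --pt "0.75 -2.4 0 0 1" --pt "0.5 -1.6 0 0 1" --pt "0.25 -0.9 0 0 1"

```text
t: 11.38
eef_pos: [0.3434, -0.2494, 0.2246]
tcp_rot: [[0.07, 0.998, -0.0], [0.998, -0.07, 0.001], [0.0, -0.001, -1.0]]
contact_force: [0.4, -0.4, -0.7]
grip_width: 0.0119
gripper_force: 78.0
```

```bash
python3 - <<'E'
from h import *
st=bot.read_state();p=np.array(st["eef_pos"]);print(p,np.round(st["tcp_rot"],3).tolist(),st["contact_force"],st["wrist_torque"],st["grip_width"])
s=bot.grab_frame("side")[:,:,::-1].copy()
cv2.imwrite("pics/c8.png",cv2.resize(s[225:365,185:325],None,fx=4,fy=4,interpolation=cv2.INTER_CUBIC))
E
```

```text
[ 0.34344114 -0.24940267  0.22459479] [[0.07, 0.998, -0.0], [0.998, -0.07, 0.001], [0.0, -0.001, -1.0]] [ 0.35957898 -0.36107346 -0.71115647] [-0.06627408  0.01561705  0.01023427] 0.011852930815695183
```

View pics/c8.png

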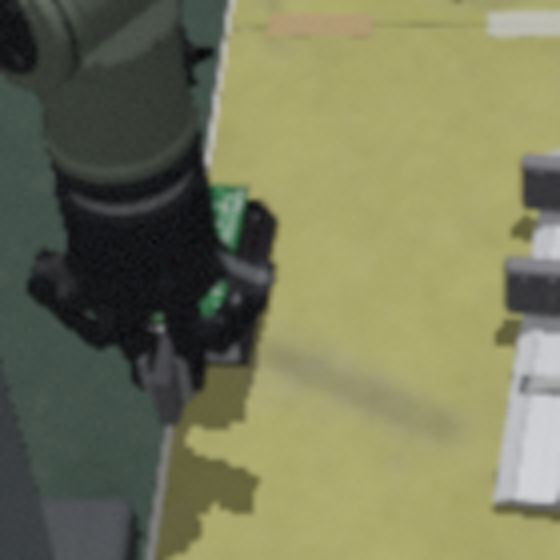

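The tray hangs level from the fin with the board in it, and the swing path is clear. Now I'll turn it.

step_arm --pt "0 0 0 0.08 1" --pt "0 0 0 0.14 1" --pt "0 0 0 0.14 1" --pt "0 0 0 0.14 1" --pt "0 0 0 0.14 1"

```text
t: 12.05
eef_pos: [0.3451, -0.2503, 0.2248]
tcp_rot: [[0.655, 0.756, 0.001], [0.756, -0.655, -0.0], [0.0, 0.001, -1.0]]
contact_force: [0.3, -0.7, -2.1]
grip_width: 0.0119
gripper_force: 78.0
```

step_arm --pt "0 0 0 0.14 1" --pt "0 0 0 0.14 1" --pt "0 0 0 0.14 1" --pt "0 0 0 0.14 1" --pt "0 0 0 0.14 1"

```text
t: 12.68
eef_pos: [0.3451, -0.2502, 0.2247]
tcp_rot: [[0.988, 0.156, 0.001], [0.156, -0.988, -0.0], [0.001, 0.0, -1.0]]
contact_force: [0.5, -0.8, -1.2]
grip_width: 0.0119
gripper_force: 78.0
```

step_arm --pt "0 0 0 0.14 1" --pt "0 0 0 0.134 1" --pt "0 0 0 0 1"

```text
t: 13.05
eef_pos: [0.345, -0.2502, 0.2247]
tcp_rot: [[0.994, -0.111, 0.0], [-0.111, -0.994, -0.0], [0.0, 0.0, -1.0]]
contact_force: [-0.1, -0.1, -2.2]
grip_width: 0.0116
gripper_force: 78.0
```

```bash
cat > m.py <<'E'
from h import *
def pose():
    st=bot.read_state();p=np.array(st["eef_pos"])*1000;R=np.array(st["tcp_rot"]);zb=p[2]-185.5
    print("tcp",p.round(1),"yaw_y",np.degrees(np.arctan2(R[1,1],R[0,1])).round(2),"F",np.round(st["contact_force"],1),st["grip_width"],st["t"])
    t=bot.grab_frame("top")[:,:,::-1].copy();s=bot.grab_frame("side")[:,:,::-1].copy()
    cv2.imwrite("pics/t_now.png",t);cv2.imwrite("pics/s_now.png",s)
    for n,i in(("top",t),("side",s)):
        g=cv2.inRange(cv2.cvtColor(i,cv2.COLOR_BGR2HSV),(50,60,40),(95,255,255))
        a=np.radians(-6.5);d=np.array([np.cos(a),np.sin(a)])
        c=p[:2]+85*d;P=proj(n,[[*(c/1000),(zb+27)/1000]])[0].astype(int)
        try:
            r,k=rect(n,g,(zb+27)/1000,(P[0]-38,P[1]-38,P[0]+38,P[1]+38));print(n,"board",np.round(r[0],1),np.round(r[1],1),round(r[2],1),"expected",c.round(1))
        except Exception as e:print(n,e)
if __name__=="__main__":pose()
E
python3 m.py
```

```text
tcp [ 345.  -250.2  224.7] yaw_y -96.35 F [-0.1 -0.1 -2.2] 0.011550955403387936 13.05
top board [ 427.5 -260.7] [ 42.3 107.3] 83.2 expected [ 429.5 -259.8]
side board [ 430.9 -263.7] [ 40.9 106.6] 83.1 expected [ 429.5 -259.8]
```

```bash
python3 - <<'E'
from h import *
f=cv2.imread("pics/top0.png");g=cv2.imread("pics/side0.png")
hv=cv2.cvtColor(f,cv2.COLOR_BGR2HSV)
# apron front edge: yellow->non-yellow, going up each column
yel=cv2.inRange(hv,(20,60,110),(38,255,255))
pts=[]
for u in list(range(349,362))+list(range(378,399))+list(range(416,462)):
    col=yel[205:262,u]; z=np.where(col==0)[0]
    if len(z): pts.append((u,205+z.max()+.5))
w=ray("top",pts,.003)[:,:2]*1000
for _ in range(3):
    k=np.polyfit(w[:,1],w[:,0],1);e=w[:,0]-np.polyval(k,w[:,1]);w=w[abs(e)<max(1.5,1.5*e.std())]
print("apron yaw",-np.degrees(np.arctan(k[0])),"n",len(w),"rms",e.std(),"y range",w[:,1].min(),w[:,1].max(),"x at mid",np.polyval(k,(w[:,1].min()+w[:,1].max())/2))
# fins in both views at z .054
hs=cv2.cvtColor(g,cv2.COLOR_BGR2HSV)
for b in((362,212,377,240),(398,214,414,244)):
    m=cv2.inRange(hv,(0,0,60),(180,60,175));r,c=rect("top",m,.054,b);print("fin top",np.round(r[0],1),np.round(r[1],1),round(r[2],1),c.min(0),c.max(0))
# bright rack extents: non-yellow right side edge, rows of the base's right side
pts=[]
for v in range(215,240):
    row=yel[v,440:500];z=np.where(row>0)[0]
    z=[i for i in z if i>15]
    if z: pts.append((440+z[0]-.5,v))
w=ray("top",pts,.006)[:,:2]*1000;print("right side",w[::4].round(1).tolist())
E
```

```text
apron yaw -6.5315258155707525 n 80 rms 0.6703192486022135 y range -292.79160020320165 -41.64673858403809 x at mid 529.3844536646255
fin top [552.5 -81.4] [52.1 30.2] 0.2 [362 212] [376 236]
fin top [ 546.2 -159.3] [32.2 56.5] 89.1 [398 214] [413 240]
right side [[581.3, -313.1], [572.2, -310.6], [563.0, -310.3], [553.9, -301.0], [544.8, -300.7], [535.8, -300.4], [526.7, -297.9]]
```

step_arm --pt "0.4 -0.5 0 0 1" --pt "0.6 -0.7 0 0 1" --pt "0.6 -0.7 0.5 0 1" --pt "0.4 -0.4 1.0 0 1" --pt "0 0 0 0 1"

```text
t: 13.78
eef_pos: [0.3672, -0.2288, 0.2086]
tcp_rot: [[0.994, -0.111, -0.002], [-0.111, -0.994, 0.001], [-0.002, -0.001, -1.0]]
contact_force: [0.0, -0.3, -1.3]
grip_width: 0.0119
gripper_force: 77.9
```

```bash
cat > lat.py <<'E'
from m import *
pose()
st=bot.read_state();p=np.array(st["eef_pos"])*1000;zb=p[2]-185.5
a=np.radians(-6.53);d=np.array([np.cos(a),np.sin(a)]);n=np.array([-d[1],d[0]])
print("grip T,L",(p[:2]@d).round(1),(p[:2]@n).round(1))
for cam_,zz in(("top",zb+4),("side",zb+4)):
    i=cv2.imread(f"pics/{'t' if cam_=='top' else 's'}_now.png");i8=cv2.resize(i,None,fx=4,fy=4,interpolation=cv2.INTER_LINEAR)
    hv=cv2.cvtColor(i8,cv2.COLOR_BGR2HSV);yel=cv2.inRange(hv,(18,60,50),(40,255,255))
    H,W=yel.shape
    for s in(100,110,120,128):           # distance ahead of the grip along d: lateral profile
        ls=np.arange(-60,60,.25);q=p[:2]+s*d+ls[:,None]*n
        uv=proj(cam_,np.c_[q/1000,np.full(len(q),zz/1000)])*4+1.5
        v=np.array([yel[int(round(y)),int(round(x))]>0 for x,y in uv])
        k=np.where(~v[(ls>-60)])[0]; c=len(ls)//2
        lo=c
        while lo>0 and not v[lo]:lo-=1
        hi=c
        while hi<len(ls)-1 and not v[hi]:hi+=1
        print(cam_,s,"edges",ls[lo],ls[hi],"mid",(ls[lo]+ls[hi])/2)
    ts=np.arange(110,190,.25);q=p[:2]+ts[:,None]*d;uv=proj(cam_,np.c_[q/1000,np.full(len(q),zz/1000)])*4+1.5
    v=[yel[int(round(y)),int(round(x))]>0 for x,y in uv];print(cam_,"front edge at",ts[np.argmax(v)],"expected 144")
E
python3 lat.py
```

```text
tcp [ 367.2 -228.8  208.6] yaw_y -96.37 F [ 0.  -0.3 -1.3] 0.011921248724400474 13.775
top board [ 449.2 -239.1] [ 42.3 106.7] 83.1 expected [ 451.6 -238.4]
side board [ 452.5 -242.7] [ 41.4 106.8] 82.9 expected [ 451.6 -238.4]
grip T,L 390.8 -186.0
top 100 edges -34.0 36.25 mid 1.125
top 110 edges -34.25 35.5 mid 0.625
top 120 edges -33.5 35.75 mid 1.125
top 128 edges -33.75 35.5 mid 0.875
top front edge at 139.5 expected 144
side 100 edges -6.75 36.0 mid 14.625
side 110 edges -37.5 34.75 mid -1.375
side 120 edges -37.75 35.75 mid -1.0
side 128 edges -38.25 36.0 mid -1.125
side front edge at 141.5 expected 144
```

Tray and bay line up within about 1 mm, and the yaw matches. I'll lower to about 1 mm over floor height and advance.

step_arm --pt "0.5 0 0.5 0 1" --pt "1 0 0.45 0 1" --pt "1 0 0 0 1" --pt "0.7 0 0 0 1" --pt "0 0 0 0 1"

```text
t: 14.5
eef_pos: [0.3997, -0.2331, 0.2002]
tcp_rot: [[0.994, -0.112, 0.001], [-0.112, -0.994, -0.0], [0.001, 0.0, -1.0]]
contact_force: [-0.3, 0.1, -1.6]
grip_width: 0.0115
gripper_force: 78.0
```

step_arm --pt "0.5 0 0.1 0 1" --pt "0.5 0 0.05 0 1" --pt "0.5 0 0 0 1" --pt "0 0 0 0 1"

```text
t: 15.0
eef_pos: [0.4145, -0.2348, 0.1988]
tcp_rot: [[0.994, -0.112, 0.001], [-0.112, -0.994, -0.0], [0.001, 0.0, -1.0]]
contact_force: [0.2, 0.3, -1.4]
grip_width: 0.0119
gripper_force: 78.1
```

step_arm --pt "0.4 0 0.04 0 1" --pt "0.5 0 0 0 1" --pt "0.5 0 0 0 1" --pt "0 0 0 0 1"

```text
t: 15.5
eef_pos: [0.4284, -0.2363, 0.1984]
tcp_rot: [[0.994, -0.112, 0.001], [-0.112, -0.994, -0.0], [0.001, 0.0, -1.0]]
contact_force: [0.2, 0.4, -1.2]
grip_width: 0.0124
gripper_force: 78.1
```

step_arm --pt "0.5 0 0 0 1" --pt "0.6 0 0 0 1" --pt "0.6 0 0 0 1" --pt "0.3 0 0 0 1" --pt "0 0 0 0 1"

```text
t: 16.12
eef_pos: [0.4482, -0.2385, 0.1983]
tcp_rot: [[0.994, -0.112, 0.001], [-0.112, -0.994, -0.0], [0.001, 0.0, -1.0]]
contact_force: [1.5, 2.3, -1.9]
grip_width: 0.012
gripper_force: 78.0
```

```bash
python3 m.py
```

```text
tcp [ 448.2 -238.5  198.3] yaw_y -96.42 F [ 1.5  2.3 -1.9] 0.011967123190202338 16.125
top board [ 521.4 -247.8] [42.4 88.1] 83.1 expected [ 532.6 -248.1]
side board [ 522.  -251.4] [39. 84.] 83.6 expected [ 532.6 -248.1]
```

step_arm --pt "0.3 -0.05 0 0 1" --pt "0.6 0 0 0 1" --pt "0.6 0 0 0 1" --pt "0.5 0 0 0 1" --pt "0 0 0 0 1"

```text
t: 16.85
eef_pos: [0.4684, -0.2404, 0.1984]
tcp_rot: [[0.994, -0.112, 0.002], [-0.112, -0.994, -0.001], [0.002, 0.0, -1.0]]
contact_force: [1.1, 1.4, -0.3]
grip_width: 0.0122
gripper_force: 78.0
```

step_arm --pt "0.3 -0.05 0 0 1" --pt "0.6 0 0 0 1" --pt "0.6 0 0 0 1" --pt "0.5 0 0 0 1" --pt "0 0 0 0 1"

```text
t: 17.48
eef_pos: [0.4881, -0.2421, 0.1984]
tcp_rot: [[0.994, -0.112, 0.001], [-0.112, -0.994, -0.0], [0.001, 0.0, -1.0]]
contact_force: [0.7, -0.3, -0.7]
grip_width: 0.0118
gripper_force: 78.1
```

step_arm --pt "0.3 0 0 0 1" --pt "0.6 0 0 0 1" --pt "0.6 0 0 0 1" --pt "0 0 0 0 1"

```text
t: 17.98
eef_pos: [0.5031, -0.2437, 0.1983]
tcp_rot: [[0.994, -0.112, 0.001], [-0.112, -0.994, -0.0], [0.001, 0.0, -1.0]]
contact_force: [0.0, 0.5, -1.4]
grip_width: 0.0114
gripper_force: 78.1
```

step_arm --pt "0.3 0 0 0 1" --pt "0.6 0 0 0 1" --pt "0.6 0 0 0 1" --pt "0.3 0 0 0 1" --pt "0 0 0 0 1"

```text
t: 18.6
eef_pos: [0.5207, -0.2457, 0.1983]
tcp_rot: [[0.994, -0.112, 0.001], [-0.112, -0.994, -0.0], [0.001, 0.0, -1.0]]
contact_force: [0.7, -0.0, -1.2]
grip_width: 0.0115
gripper_force: 78.1
```

step_arm --pt "0.2 0 0 0 1" --pt "0.2 0 0 0 1" --pt "0 0 0 0 1"

```text
t: 18.98
eef_pos: [0.5244, -0.2461, 0.1983]
tcp_rot: [[0.994, -0.112, 0.0], [-0.112, -0.994, -0.0], [0.0, -0.0, -1.0]]
contact_force: [0.5, 0.0, 0.0]
grip_width: 0.0119
gripper_force: 78.1
```

step_arm --pt "0.2 0 0 0 1" --pt "0.2 0 0 0 1" --pt "0 0 0 0 1"

```text
t: 19.35
eef_pos: [0.5285, -0.2466, 0.1983]
tcp_rot: [[0.994, -0.112, 0.001], [-0.112, -0.994, -0.0], [0.001, 0.0, -1.0]]
contact_force: [0.2, -0.5, -1.3]
grip_width: 0.0115
gripper_force: 78.1
```

step_arm --pt "0.15 0 0 0 1" --pt "0.15 0 0 0 1" --pt "0 0 0 0 1"

```text
t: 19.73
eef_pos: [0.5313, -0.2469, 0.1982]
tcp_rot: [[0.994, -0.112, 0.0], [-0.112, -0.994, 0.0], [0.0, -0.0, -1.0]]
contact_force: [1.0, 0.7, -1.7]
grip_width: 0.012
gripper_force: 78.0
```

T is now about 556 and there is still no end stop. I'll continue in small steps.

step_arm --pt "0.15 0 0 0 1" --pt "0.1 0 0 0 1" --pt "0 0 0 0 1"

```text
t: 20.1
eef_pos: [0.5333, -0.2471, 0.1981]
tcp_rot: [[0.994, -0.112, -0.001], [-0.112, -0.994, 0.001], [-0.001, -0.0, -1.0]]
contact_force: [-2.4, -0.1, -1.2]
grip_width: 0.0118
gripper_force: 78.0
```

step_arm --pt "0.1 0 0 0 1" --pt "0.1 0 0 0 1" --pt "0 0 0 0 1"

```text
t: 20.48
eef_pos: [0.534, -0.2472, 0.1979]
tcp_rot: [[0.994, -0.112, -0.005], [-0.112, -0.994, 0.002], [-0.006, -0.001, -1.0]]
contact_force: [-8.8, -0.0, 1.5]
grip_width: 0.0116
gripper_force: 78.6
```

The end stop is felt at T of about 558, close to the predicted home. I'll set it down and check the catch and neighbouring trays before releasing.

step_arm --pt "0 0 0.05 0 1" --pt "0 0 0.05 0 1" --pt "0 0 0 0 1"

```text
t: 20.85
eef_pos: [0.5339, -0.2471, 0.1975]
tcp_rot: [[0.994, -0.112, -0.005], [-0.112, -0.994, 0.001], [-0.005, -0.001, -1.0]]
contact_force: [-9.5, -0.5, 5.8]
grip_width: 0.0122
gripper_force: 79.2
```

step_arm --pt "0 0 0 0 0.8" --pt "0 0 0 0 0.5" --pt "0 0 0 0 0.3" --pt "0 0 0 0 0.3"

```text
t: 21.35
eef_pos: [0.5362, -0.2475, 0.1975]
tcp_rot: [[0.994, -0.112, 0.001], [-0.112, -0.994, -0.0], [0.002, 0.0, -1.0]]
contact_force: [0.6, -0.3, 0.2]
grip_width: 0.0297
gripper_force: 0.0
```

step_arm --pt "0 0 -2 0 0.3" --pt "0 0 -4 0 0.3" --pt "0 0 -6 0 0.3" --pt "0 0 -6 0 0.3" --pt "-5 0 0 0 0.3"

```text
t: 21.98
eef_pos: [0.4889, -0.2428, 0.383]
tcp_rot: [[0.994, -0.111, 0.014], [-0.111, -0.994, -0.007], [0.015, 0.005, -1.0]]
contact_force: [-0.9, -0.3, -1.2]
grip_width: 0.0297
gripper_force: 0.0
```

step_arm --pt "-5 0 0 0 0.3" --pt "-5 0 0 0 0.3" --pt "-5 0 0 0 0.3" --pt "0 0 0 0 0.3"

```text
t: 22.48
eef_pos: [0.3343, -0.2241, 0.3774]
tcp_rot: [[0.993, -0.114, -0.0], [-0.114, -0.993, 0.0], [-0.001, -0.0, -1.0]]
contact_force: [0.0, -0.2, -0.1]
grip_width: 0.0304
gripper_force: 0.0
```

```bash
python3 - <<'E'
from h import *
f0=cv2.imread("pics/top0.png");f=bot.grab_frame("top")[:,:,::-1].copy();s=bot.grab_frame("side")[:,:,::-1].copy();s0=cv2.imread("pics/side0.png")
cv2.imwrite("pics/t9.png",f);cv2.imwrite("pics/s9.png",s)
a=np.radians(-6.53);d=np.array([np.cos(a),np.sin(a)]);n=np.array([-d[1],d[0]]);O=631.5*d-104.2*n
hp=lambda n_,im,P:cv2.remap(im,*[x.astype(np.float32).reshape(1,-1) for x in proj(n_,P).T],cv2.INTER_LINEAR)[0]
def prof(cam_,im,lat,xs,z):
    P=np.c_[(O+xs[:,None]*d+lat*n)/1000,np.full(len(xs),z/1000)];return hp(cam_,cv2.cvtColor(im,cv2.COLOR_BGR2GRAY),P)
# front plates: along x at +-18 lateral, height 40 (=12+28); fins: height 54
xs=np.arange(-110,-20,4.)
print("x",xs.astype(int).tolist())
for cam_,im in(("top",f),("side",s)):
  for b,nm in((82,"L"),(0,"M"),(-82,"R")):
    for lat,z,k in((18,40,"plate"),(0,54,"fin"),(28.5,14,"catch")): print(cam_,nm,k,prof(cam_,im,b+lat,xs,z).astype(int).tolist())
print("catch R before",prof("top",f0,-53.5,xs,14).astype(int).tolist()); print("side before",prof("side",s0,-53.5,xs,14).astype(int).tolist())
for nm,A,B,(x0,y0,x1,y1) in(("top L/M region",f,f0,(345,150,418,245)),("top coil etc",f,f0,(75,180,300,325)),("side L/M",s,s0,(310,250,350,310))):
    D=cv2.absdiff(A,B)[y0:y1,x0:x1].max(2);print(nm,"px changed",(D>40).sum(),"of",D.size)
st=bot.read_state();print(st["t"],st["eef_pos"],st["contact_force"])
E
```

```text
x [-110, -106, -102, -98, -94, -90, -86, -82, -78, -74, -70, -66, -62, -58, -54, -50, -46, -42, -38, -34, -30, -26, -22]
top L plate [209, 208, 211, 211, 203, 208, 236, 233, 243, 246, 246, 246, 249, 196, 110, 223, 103, 67, 219, 238, 235, 235, 214]
top L fin [194, 122, 118, 88, 122, 161, 156, 158, 155, 159, 158, 157, 155, 157, 157, 134, 53, 183, 238, 234, 233, 202, 171]
top L catch [215, 214, 214, 212, 212, 212, 220, 198, 129, 224, 232, 232, 232, 233, 221, 89, 157, 212, 14, 160, 244, 237, 235]
top M plate [211, 210, 208, 206, 191, 221, 240, 235, 241, 246, 245, 246, 249, 218, 94, 208, 132, 67, 206, 230, 228, 229, 219]
top M fin [195, 118, 117, 102, 131, 154, 154, 153, 155, 157, 153, 152, 151, 155, 157, 140, 51, 152, 235, 227, 228, 217, 189]
top M catch [208, 210, 210, 209, 208, 182, 214, 205, 129, 227, 229, 226, 229, 232, 218, 87, 153, 171, 31, 130, 236, 230, 230]
top R plate [200, 202, 202, 204, 184, 214, 239, 236, 240, 247, 247, 246, 248, 249, 103, 192, 124, 58, 192, 227, 227, 227, 178]
top R fin [209, 131, 130, 108, 128, 164, 162, 163, 160, 160, 160, 161, 161, 164, 163, 132, 53, 161
[... 1020 characters left out ...]
, 97]
side R fin [158, 157, 158, 157, 146, 129, 133, 134, 133, 134, 134, 135, 137, 137, 136, 132, 115, 104, 173, 176, 179, 169, 143]
side R catch [156, 157, 155, 131, 127, 129, 130, 130, 129, 129, 131, 133, 133, 133, 130, 107, 81, 159, 177, 177, 178, 147, 140]
catch R before [203, 201, 199, 197, 198, 160, 217, 208, 135, 209, 225, 223, 223, 225, 214, 111, 145, 158, 157, 184, 230, 220, 223]
side before [153, 155, 157, 156, 156, 156, 157, 171, 142, 130, 161, 163, 158, 155, 146, 95, 95, 163, 175, 175, 178, 168, 177]
top L/M region px changed 0 of 6935
top coil etc px changed 285 of 32625
side L/M px changed 0 of 2400
22.575 [ 0.33715387 -0.22513723  0.3778845 ] [0.23599691 0.58368712 0.18951332]
```

The right bay's front plate, fin and raised-catch profile match the two loaded bays, and the catch reads the same as when the bay was empty. The neighbouring trays show no changed pixels. Handing in.

```bash
python3 -c "
from cell import bot
print(bot.hand_in())"
```

```text
the job is handed in; nothing more can be done
None
```

The board is in the tray nest and the tray is fully home in the right bay, handed in at about 22.6 s; the catch reads as up in the images, and the trays already in the rack did not move.

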